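# Trap a wood blank in the notched holding rail

### The job

Trap the wooden block in the holding rail: lay it lengthwise on the middle of the bed between the blue end block and the jaw, then hold the red release bar up and slide the jaw along, pushing the wooden block ahead of it until it comes up against the end block and the jaw bears on it gently for a moment. Let the bar down so that its tooth drops right into the nearest notch (ease the jaw back by feel if it does not drop at once) and, with the tooth down, give the jaw a tug away from the wooden block to make sure that it has caught. Do not dent the wood or force the tooth, leave the other things alone, and let go at the end.

Things in the scene. Friction and masses are not known exactly. Their poses are not given: they have to be found in the camera images.
- rail: Holding rail fixed to the bench: a silver bar 56 wide (x) x 340 long (y) x 30 mm tall on two feet 104 mm wide. Origin under its middle on the bench; y runs along the bar, z up. Its flat top (the bed) is at z = 30 mm. A strip along the middle of the bed, 14 mm wide, from y = -0.04 to 0.13, has notches 6 wide and 6 mm deep every 10 mm, with 4 mm lands between; where exactly is found by feel.
- bed (a point): Middle of the rail's bed; axes as the rail. Near the bed's -y end the end block is bolted across it: blue with a steel face, 56 wide x 25 long x 22 mm tall (bolt heads to 28 mm). Its face, which looks to +y, lies somewhere between y = -0.125 and -0.105, at a different place each time. This place is not measured; the wooden block comes up against it.
- blank: The wooden block to be trapped: 70 long (x) x 30 wide (y) x 12 mm thick, 16 to 32 g, loose on the bench. Origin in the middle of its underside.
- jaw_face (a point): Middle of the jaw's steel face, which looks at the end block, on the bed. The jaw, a blue block 64 wide x 79 long x 22 mm tall above the bed, lies on the +y side of it and carries the release bar. It starts with its face between y = 0.01 and 0.045 of the rail and slides along it as far as y = -0.07; this takes about 3 N with the tooth clear of the notches, 1 to 2 N more when it rides on the lands.
- release_bar (a joint): Lift of the release bar in m: 0 when its tooth is right down in a notch, 0.006 when the tooth rests on a land, 0.013 at the top stop. Spring and weight push it down with 5.5 to 7.5 N. The tooth is 4 mm thick along the rail, so it has 1 mm play each way in a notch. The bar moves only up and down in the jaw; the tooth may start in a notch or on a land.
- bar_mid (a point): Middle of the red crossbar of the T-shaped release bar: a round bar 13 mm thick and 68 mm long, lying across the rail (along the rail's x) on an upright rod 10 mm thick, 45 mm behind (+y of) the jaw face. With the tooth down it is 84 mm above the bench, 32 mm above the jaw's top and 24 mm above the collar of the rod.
- cutter_case: Red blade case 31 x 78 x 19 mm lying on the bench, loose; to be left alone. Origin under its middle.
- tamper: Steel hand tamper on a black foot, 51 mm thick, 166 mm tall, standing loose on the bench; to be left alone. Origin under its foot.
- nail_block: Small pine jig block with two nails, 30 x 55 x 38 mm, loose on the bench; to be left alone. Origin under its middle.

How it is judged:
On the way, in this order (a step that is already met when the one before it is completed fails the run):
1. the wooden block lies lengthwise on the bed between the end block and the jaw, and has been let go (x of blank in the frame of rail between -0.01 and 0.01 m and z of blank in the frame of rail between 0.027 and 0.033 m and y of blank in the frame of rail below 0.015 m and angle between the x axis of blank and the y axis of rail, either way round below 0.3 rad and contact force between the fingers and blank below 0.2 N), for 0.2 s.
2. with the release bar held up clear of the notches, the jaw bears with 3 N or more on the wooden block, which has come up against the end block and stands still (x of blank in the frame of rail between -0.01 and 0.01 m and z of blank in the frame of rail between 0.027 and 0.033 m and y of blank in the frame of rail below -0.03 m and angle between the x axis of blank and the y axis of rail, either way round below 0.06 rad and value of joint release_bar above 0.0065 m and contact force between jaw and blank above 3 N and linear speed of blank below 0.003 m/s), for 0.25 s.
3. with the tooth down in a notch, the jaw is tugged so that the tooth bears on the side of the notch with 5 N or more (x of blank in the frame of rail between -0.01 and 0.01 m and z of blank in the frame of rail between 0.027 and 0.033 m and y of blank in the frame of rail below -0.03 m and angle between the x axis of blank and the y axis of rail, either way round below 0.06 rad and value of joint release_bar below 0.0015 m and contact force between release_bar and rail above 5 N and horizontal distance between jaw_face and blank below 0.048 m), for 0.15 s.
At the end, for the whole second after the job is handed in: the wooden block lies flat on the bed, within 10 mm of its middle line and square to it (within 0.06 rad); the tooth of the release bar is right down in a notch (within 1.5 mm), and the jaw face is at most 48 mm from the middle of the block (half its length and about one notch) (x of blank in the frame of rail between -0.01 and 0.01 m and z of blank in the frame of rail between 0.027 and 0.033 m and y of blank in the frame of rail below -0.03 m and angle between the x axis of blank and the y axis of rail, either way round below 0.06 rad and value of joint release_bar below 0.0015 m and horizontal distance between jaw_face and blank below 0.048 m and linear speed of blank below 0.01 m/s); the robot touches nothing.
It fails at once if the jaw presses on the wooden block with over 25 N (it dents) (contact force between jaw and blank above 25 N).
It fails at once if the tooth is forced against the notches with over 45 N (contact force between release_bar and rail above 45 N).
It fails at once if the cutter case is pushed more than 20 mm or tipped (distance of cutter_case from where it was at the start of the episode above 0.02 m or angle between cutter_case's own z axis and vertical above 0.3 rad).
It fails at once if the tamper is pushed more than 20 mm or tipped (distance of tamper from where it was at the start of the episode above 0.02 m or angle between tamper's own z axis and vertical above 0.3 rad).
It fails at once if the nail block is pushed more than 20 mm or tipped (distance of nail_block from where it was at the start of the episode above 0.02 m or angle between nail_block's own z axis and vertical above 0.3 rad).
It also fails if it takes over 54 s, if anything falls off the work surface, if the arm or the gripper's body presses on something with over 40 N, if the wrist force passes 120 N, or if a joint passes its speed limit or range.

### The arm

A 7-joint arm with a two-finger parallel gripper is mounted at the origin on a cart in front of the work surface, level with it; the furniture and walls round the work are solid. World frame = base frame: x ahead of the robot, y to its left, z up, the work surface at z = 0. Lengths are in m, angles in rad, forces in N, time in s.
With the tool pointing down it reaches from about 0.35 to 0.9 m from the base axis. Payload 8.1 kg.
Tool frame: the origin (TCP) lies on the centre line of the jaws, within the pads' length; the fingertips stand 14 mm ahead of it and the grasp point (between the pads) lies 5 mm behind it; z points along the fingers, y is the direction in which the jaws open and shut (so a half turn about z gives the same grasp; the last joint's range is limited). The gripper opens to 92 mm and grips with 3 to 60 N. Pads are 19 mm wide; open, the fingers measure 130 mm over their backs; the gripper's body (75 mm by 190 mm) begins 47 mm behind the grasp point.
Start: joints at [-1.281, 0.434, 0.025, 1.573, -0.012, 1.134, -0.075], TCP at [0.239, 0.577, 0.241] pointing down, gripper open.
Joint ranges: [-2.62, 2.62], [-0.44, 2.09], [-1.27, 1.32], [0.08, 2.57], [-1.32, 4.46], [0.12, 2], [-2.74, 2.74]. Speed limits (rad/s): [2.22, 2.22, 3.01, 3.01, 3.14, 3.14, 3.14].

### API

Orientations are given as a rotation vector (axis times angle).
In Python, from cell import arm, optics gives the robot as it stands.
- The arm moves only by the shell command python3 -m creep 'ROWS' [FORCE]. ROWS is JSON, a list of rows, each an object with "translation": the shift along the tool's x, y, z in m, a list of three; "rot": the turn, a rotation vector about the tool's x, y, z in degrees, a list of three; "jaw": the finger opening in m, from 0 to 0.0918. In form: [{"translation": [x, y, z], "rot": [wx, wy, wz], "jaw": jaw}, ...]. A call has 1 to 12 rows; each row shifts and turns the commanded pose from where the row before left it, along the tool's axes as they then stand; what a row does not reach is not made up. A row lasts 1/12 s, in which the tool goes at most 41.7 mm and 7.16 degrees, less where a joint would pass 70% of its speed; a pose out of reach is approached as far as the arm can. A call is refused whole if a number of a shift passes 0.0417 or a number of a turn 7.16, either way. A call with a gripper value outside its range is refused whole. The fingers move at their own pace and stop on an object; FORCE is the grip in N (left out, the last holds). Time passes only in rows, so rows that do not move let the fingers close. It gives the time, the measured TCP pose, the force and the opening at its end, in the units of the state.
- arm.observe(): the state, without advancing time (a new reading comes with each control period).
- optics.get_image(name): name is "scene" or "top" or "wrist"; returns the picture (420x560x3 uint8, red, green, blue); there is no depth.
- optics.camera_info(name): a dict with "fx", "fy", "cx", "cy" (pixels), "R" (3x3) and "t" (3): a world point X has camera coordinates R X + t. Camera axes: x right, y down, z forward; pixel columns grow to the right and rows downward; lengths in m; the calibration is good to about 2 mm. A picture is of the moment at which its call begins: read the wrist's pose just before it. camera_info takes no time and is no camera call; for the wrist camera it gives the pose at the moment of the call.
- arm.sign_off(): hands the job in, once; it reports no verdict.
Trained networks look in the newest picture that a camera, given by its name, has taken for a name from the list of things; names that differ only in an ending like _2 or _b are one class to them, and where a whole thing is asked for, a point or a joint stands for the part that bears it (a point fixed in the world has none). Each returns a list of dicts, best first, with "score" (0 to 1); they miss things now and then, are a little off and sometimes report something else, mostly with a low value. They report only what shows in the picture. A call takes as long as a camera call.
- optics.boxes_of(camera, thing): "location" ([column, row] in pixels, amid what is visible of it).
- optics.pinpoint(camera, thing): "location" ([column, row] in pixels: a listed point, or the origin of a listed thing).
The state is a dict: "clock": time; "joints": joint angles; "dq": joint speeds; "joint_efforts": joint torques, N m; "position": TCP position; "ee_rot": TCP orientation; "force": force on the tool from outside, world axes, zero at the start; "ft_torque": the same for the moment, N m; "width": opening from 0.0 (shut) to 1.0 (fully open).
Only numpy, scipy, OpenCV 4.12 (cv2) and the standard library are available. Lean on these libraries where they do the work, as an engineer would, in place of code of your own. Each camera call takes 0.05 s, during which the arm holds its last target.

## Working session

There is one attempt and no reset: what is moved stays moved. The work goes in short steps, Python scripts to look and compute and a shell command to move; the robot and the scene stay as the last step left them, time stands still between calls to the robot, and variables do not carry over. Pictures are saved under pics/ and viewed, and the job is handed in when it is done.

```bash
ls; mkdir -p pics
python3 - <<'E'
from cell import arm, optics
import cv2
s=arm.observe();print(s)
for n in ["scene","top","wrist"]:
    im=optics.get_image(n);cv2.imwrite(f"pics/{n}0.png",im[:,:,::-1])
    print(n,optics.camera_info(n))
    for t in ["rail","bed","blank","jaw_face","bar_mid","cutter_case","tamper","nail_block"]:
        r=optics.pinpoint(n,t);print(t,[(x['location'],round(x['score'],2)) for x in r[:2]])
print(arm.observe()['clock'])
E
```

```text
pics
{'clock': 0.0, 'joints': array([-1.2806402 ,  0.43520799,  0.02501911,  1.57407796, -0.01159906,
        1.13395942, -0.07509448]), 'dq': array([ 9.11957432e-04, -6.92210434e-05,  1.10232801e-04, -1.24919406e-03,
       -5.61240798e-04, -1.96360767e-04,  1.00524845e-03]), 'joint_efforts': array([-1.85976642e-03, -6.67849159e+01,  9.84582715e-01, -3.14463794e+01,
       -6.03700010e-02,  4.30243893e-02,  1.87534156e-04]), 'position': array([0.2391065 , 0.5769509 , 0.23996219]), 'ee_rot': array([-6.13117675e-01, -3.08104179e+00,  2.35817769e-03]), 'force': array([-0.44518493,  0.70818207,  0.54528983]), 'ft_torque': array([ 0.03813254, -0.04791019,  0.06941587]), 'width': 1.0011485432266132}
scene {'fx': 463.7369836294137, 'fy': 463.7369836294137, 'cx': 279.78360353040347, 'cy': 208.49880438942915, 'R': array([[ 0.90302089, -0.42926803,  0.0167995 ],
       [-0.26360875, -0.58456475, -0.76732944],
       [ 0.3392104 ,  0.68848602, -0.641033  ]]), 't': array([-0.54015727,  0.20574744,  1.0869467 ])}
rail [([284.9, 233.8], 0.66)]
bed [([285.1, 224.8], 0.58)]
blank [([259.2, 154.0], 
[... 603 characters left out ...]
5.7], 0.81)]
blank [([195.4, 252.5], 0.58)]
jaw_face [([282.2, 199.0], 0.93)]
bar_mid [([261.4, 191.4], 0.68)]
cutter_case [([194.9, 180.3], 0.7)]
tamper [([157.7, 174.0], 0.7), ([196.8, 254.2], 0.37)]
nail_block [([197.4, 253.2], 0.7), ([409.1, 246.7], 0.53)]
wrist {'fx': 343.23215917996356, 'fy': 343.23215917996356, 'cx': 277.1692095316078, 'cy': 214.0547515741513, 'R': array([[ 3.83101480e-01,  9.23706142e-01, -4.69094239e-04],
       [ 8.92128402e-01, -3.69873060e-01,  2.59424043e-01],
       [ 2.39458076e-01, -9.98042270e-02, -9.65763401e-01]]), 't': array([-0.62604066, -0.03119324,  0.38995447])}
rail []
bed []
blank []
jaw_face []
bar_mid []
cutter_case []
tamper []
nail_block []
1.35
```

View images.

View pics/scene0.png

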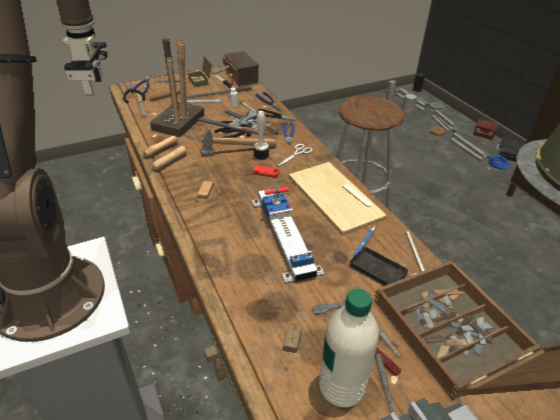

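View pics/top0.png

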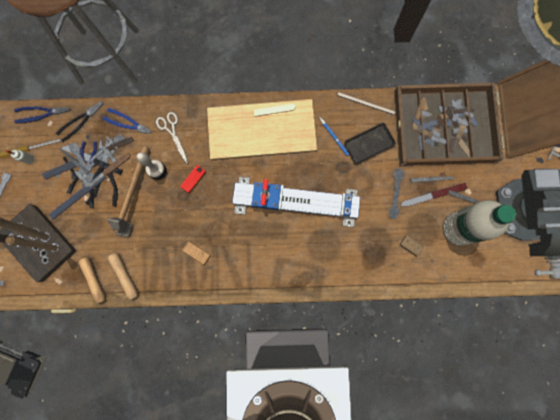

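View pics/wrist0.png

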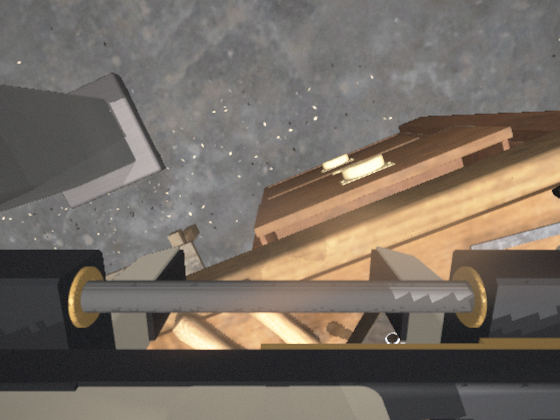

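```bash
cat > h.py <<'E'
import numpy as np
from scipy.spatial.transform import Rotation as Rn
def ray(ci,px,z):
    d=np.array([(px[0]-ci['cx'])/ci['fx'],(px[1]-ci['cy'])/ci['fy'],1.])
    R=np.array(ci['R']);t=np.array(ci['t']);o=-R.T@t;v=R.T@d
    return o+v*(z-o[2])/v[2]
def proj(ci,X):
    c=np.array(ci['R'])@np.array(X)+ci['t'];return np.array([ci['fx']*c[0]/c[2]+ci['cx'],ci['fy']*c[1]/c[2]+ci['cy']])
E
python3 - <<'E'
from cell import optics
from h import *
import cv2
im=cv2.imread('pics/top0.png')
a=im[165:275,170:370];cv2.imwrite('pics/topz.png',cv2.resize(a,None,fx=4,fy=4,interpolation=cv2.INTER_CUBIC))
im=cv2.imread('pics/scene0.png')
a=im[140:290,180:340];cv2.imwrite('pics/scz.png',cv2.resize(a,None,fx=4,fy=4,interpolation=cv2.INTER_CUBIC))
T=optics.camera_info('top');S=optics.camera_info('scene')
for n,t,s,z in [('rail',(295.8,202.8),(284.9,233.8),0),('bed',(296.1,195.7),(285.1,224.8),.03),('blank',(195.4,252.5),(205.6,189.2),0),('jf',(282.2,199),(280.2,216.1),.03),('bar',(261.4,191.4),(272.1,189.4),.084),('cut',(194.9,180.3),(267.5,173.1),0),('tamp',(157.7,174),(260.8,154.3),0),('nail',(409,246.7),(293.3,341),0)]:
    print(n,ray(T,t,z).round(4),ray(S,s,z).round(4))
E
```

```text
rail [ 0.5883 -0.0379  0.    ] [ 0.5969 -0.0353  0.    ]
bed [ 0.6026 -0.0386  0.03  ] [ 0.5981 -0.0322  0.03  ]
blank [0.459  0.2406 0.    ] [0.4637 0.2433 0.    ]
jf [ 0.5947 -0.0007  0.03  ] [0.6015 0.0056 0.03  ]
bar [0.6066 0.0525 0.084 ] [0.6019 0.0604 0.084 ]
cut [0.6609 0.2424 0.    ] [0.6703 0.2432 0.    ]
tamp [0.6823 0.3473 0.    ] [0.6944 0.3516 0.    ]
nail [ 0.458  -0.3412  0.    ] [ 0.4648 -0.3487 -0.    ]
```

View pics/topz.png

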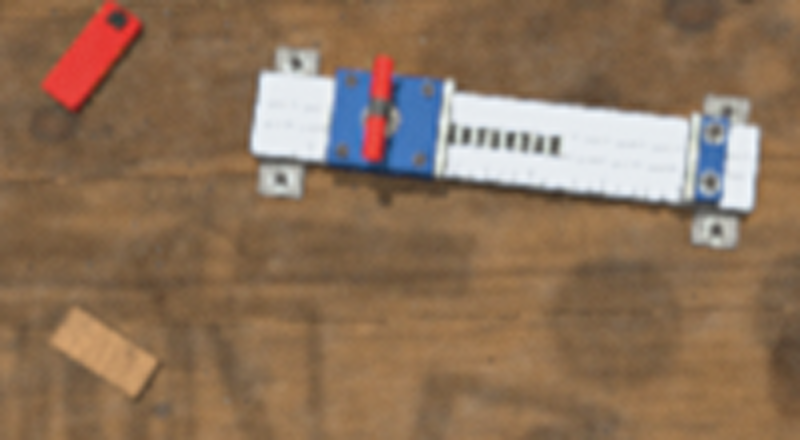

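View pics/scz.png

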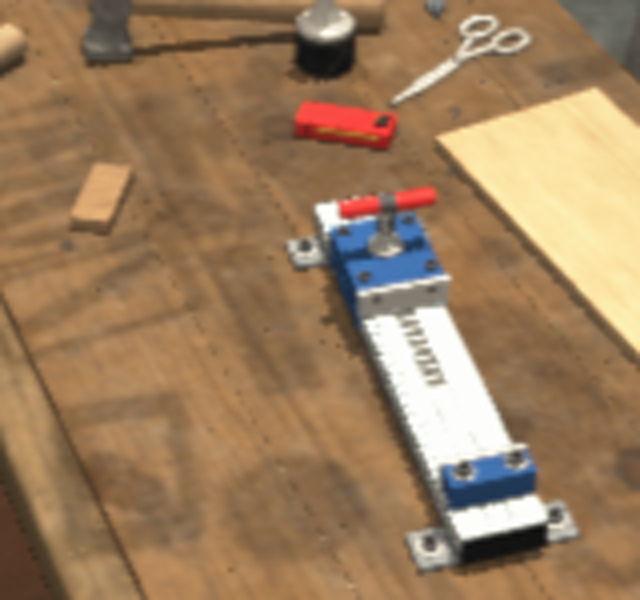

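Run:
```python
from cell import optics
from h import *
T=optics.camera_info('top');S=optics.camera_info('scene')
z=lambda u,v:(170+u/4-.375,165+v/4-.375)
zs=lambda u,v:(180+u/4-.375,140+v/4-.375)
def show(n,pts,h,c=T,f=z):
    P=np.array([ray(c,f(*p),h) for p in pts]);print(n,P[:,:2].round(4).tolist(),'mean',P.mean(0).round(4));return P
P=show('bed',[(262,70),(252,158),(751,212),(759,125)],.03)
d=(P[0]+P[1]-P[2]-P[3]);print('rail yaw of y axis deg',np.degrees(np.arctan2(-d[0],d[1])),np.linalg.norm(d)/2)
P=show('blank',[(76,306),(159,360),(137,399),(50,340)],.012)
e=P[0]+P[3]-P[1]-P[2];print('blank long dir',np.degrees(np.arctan2(e[1],e[0])),np.linalg.norm(e)/2)
show('jawface top',[(451,80),(439,178)],.052)
show('endface top',[(697,116),(688,200)],.052)
show('bar',[(382,57),(373,160)],.087)
show('sc blank',[(102,163),(131,167),(110,232),(72,222)],.012,S,zs)
show('sc bar',[(342,209),(436,195)],.087,S,zs)
show('sc jawface top',[(358,292),(449,278)],.052,S,zs)
from scipy.spatial.transform import Rotation as R
print(R.from_rotvec([-6.13117675e-01, -3.08104179e+00,  2.35817769e-03]).as_matrix())
```

```text
bed [[0.6454, 0.1264], [0.5847, 0.1339], [0.5378, -0.2009], [0.5969, -0.2095]] mean [ 0.5912 -0.0375  0.03  ]
rail yaw of y axis deg -8.097376881043576 0.3387174756162319
blank [[0.4896, 0.2567], [0.4514, 0.2004], [0.4257, 0.2153], [0.467, 0.2742]] mean [0.4584 0.2366 0.012 ]
blank long dir 55.414782801558474 0.07002864618171478
jawface top [[0.6297, -0.0023], [0.5637, 0.0075]] mean [0.5967 0.0026 0.052 ]
endface top [[0.6002, -0.1651], [0.544, -0.1563]] mean [ 0.5721 -0.1607  0.052 ]
bar [[0.6389, 0.042], [0.5711, 0.0493]] mean [0.605  0.0457 0.087 ]
sc blank [[0.4725, 0.2711], [0.4911, 0.2571], [0.4509, 0.1875], [0.4292, 0.2102]] mean [0.4609 0.2315 0.012 ]
sc bar [[0.5782, 0.0546], [0.6437, 0.0424]] mean [0.611  0.0485 0.087 ]
sc jawface top [[0.5691, 0.008], [0.6318, -0.0041]] mean [0.6005 0.0019 0.052 ]
[[-9.23817341e-01  3.82833303e-01 -4.28357977e-04]
 [ 3.82833510e-01  9.23816223e-01 -1.44552368e-03]
 [-1.57670554e-04 -1.49938963e-03 -9.99998863e-01]]
```

```bash
python3 -m creep '[{"translation":[-0.0334,-0.0231,0],"rot":[0,0,0],"jaw":0.0918},{"translation":[-0.0334,-0.0231,0],"rot":[0,0,0],"jaw":0.0918},{"translation":[-0.0334,-0.0231,0],"rot":[0,0,0],"jaw":0.0918},{"translation":[-0.0334,-0.0231,0],"rot":[0,0,0],"jaw":0.0918},{"translation":[-0.0334,-0.0231,0],"rot":[0,0,0],"jaw":0.0918},{"translation":[-0.0334,-0.0231,0],"rot":[0,0,0],"jaw":0.0918},{"translation":[-0.0334,-0.0231,0],"rot":[0,0,0],"jaw":0.0918},{"translation":[-0.0334,-0.0231,0],"rot":[0,0,0],"jaw":0.0918},{"translation":[-0.0334,-0.0231,0],"rot":[0,0,0],"jaw":0.0918},{"translation":[-0.0334,-0.0231,0],"rot":[0,0,0],"jaw":0.0918}]' 10
python3 -m creep '[{"translation":[0,0,0],"rot":[0,0,7.1],"jaw":0.0918},{"translation":[0,0,0],"rot":[0,0,7.1],"jaw":0.0918},{"translation":[0,0,0],"rot":[0,0,7.1],"jaw":0.0918},{"translation":[0,0,0],"rot":[0,0,7.1],"jaw":0.0918},{"translation":[0,0,0],"rot":[0,0,7.1],"jaw":0.0918},{"translation":[0,0,0],"rot":[0,0,7.1],"jaw":0.0918},{"translation":[0,0,0],"rot":[0,0,7.1],"jaw":0.0918},{"translation":[0,0,0],"rot":[0,0,7.1],"jaw":0.0918},{"translation":[0,0,0],"rot":[0,0,7.1],"jaw":0.0918},{"translation":[0,0,0],"rot":[0,0,7.1],"jaw":0.0918},{"translation":[0,0,0],"rot":[0,0,7.1],"jaw":0.0918},{"translation":[0,0,0],"rot":[0,0,7.1],"jaw":0.0918}]'
```

```text
clock: 2.18
position: [0.4602, 0.2343, 0.2411]
ee_rot: [0.613, 3.081, 0.001]
force: [0.9, 0.8, -0.1]
width: 0.998
clock: 3.18
position: [0.4594, 0.2362, 0.2409]
ee_rot: [-2.542, -1.845, -0.0]
force: [0.6, -0.6, 0.5]
width: 1.001
```

```bash
python3 -m creep '[{"translation":[0,0,0.03],"rot":[0,0,7],"jaw":0.0918},{"translation":[0,0,0.03],"rot":[0,0,7],"jaw":0.0918},{"translation":[0,0,0],"rot":[0,0,3],"jaw":0.0918},{"translation":[0,0,0],"rot":[0,0,0],"jaw":0.0918}]'
cat >> h.py <<'E'
def snap(name,tag,scale=1):
    from cell import arm,optics
    import cv2
    s=arm.observe();ci=optics.camera_info(name);im=optics.get_image(name)
    cv2.imwrite(f'pics/{tag}.png',im[:,:,::-1])
    M=Rn.from_rotvec(s['ee_rot']).as_matrix()
    print('t',s['clock'],'pos',s['position'].round(4),'tool x yaw',np.degrees(np.arctan2(M[1,0],M[0,0])).round(2),'zaxis',M[:,2].round(4),'F',s['force'].round(2),'w',s['width'])
    import json;json.dump({k:(np.array(v).tolist()) for k,v in ci.items()},open(f'pics/{tag}.json','w'))
    return s,ci
E
python3 - <<'E'
from h import *
from cell import optics
s,ci=snap('wrist','w1')
for t in ['blank']:
    r=optics.pinpoint('wrist',t);print(r)
    for x in r[:2]: print(ray(ci,x['location'],0))
print(proj(ci,s['position']), -np.array(ci['R']).T@ci['t'])
E
```

```text
clock: 3.52
position: [0.4584, 0.2357, 0.1794]
ee_rot: [2.784, 1.454, -0.005]
force: [0.0, 0.8, 0.6]
width: 1.001
t 3.5167 pos [0.4584 0.2357 0.1794] tool x yaw 55.15 zaxis [-0.0023 -0.002  -1.    ] F [0.05 0.78 0.6 ] w 1.001462739445791
[]
[280.51619111 281.30635119] [0.49766338 0.29470782 0.32279739]
```

View pics/w1.png

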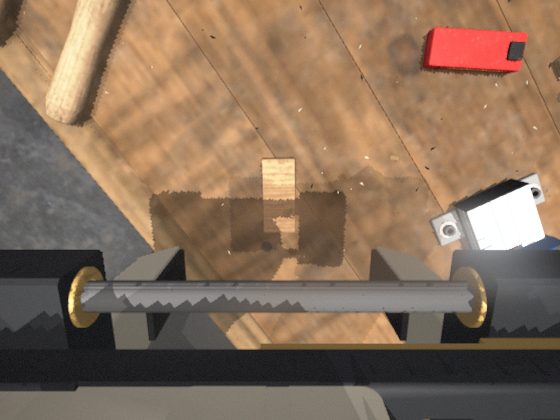

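Run:
```python
from h import *
import json,cv2
ci=json.load(open('pics/w1.json'))
P=np.array([ray(ci,p,.012) for p in [(263,158),(295.5,158),(299,233),(264,233)]]);print(P.round(4),P.mean(0))
print(np.degrees(np.arctan2(*(P[0]+P[1]-P[2]-P[3])[[1,0]])),[np.linalg.norm(P[i]-P[i-1]).round(4) for i in range(4)])
im=cv2.imread('pics/w1.png')[140:270,200:360];cv2.imwrite('pics/w1z.png',cv2.resize(im,None,fx=4,fy=4,interpolation=cv2.INTER_CUBIC))
```

```text
[[0.4687 0.2755 0.012 ]
 [0.4927 0.2588 0.012 ]
 [0.4557 0.1982 0.012 ]
 [0.4283 0.2173 0.012 ]] [0.46134096 0.23745922 0.012     ]
56.96000667112945 [np.float64(0.0709), np.float64(0.0292), np.float64(0.071), np.float64(0.0333)]
```

View pics/w1z.png

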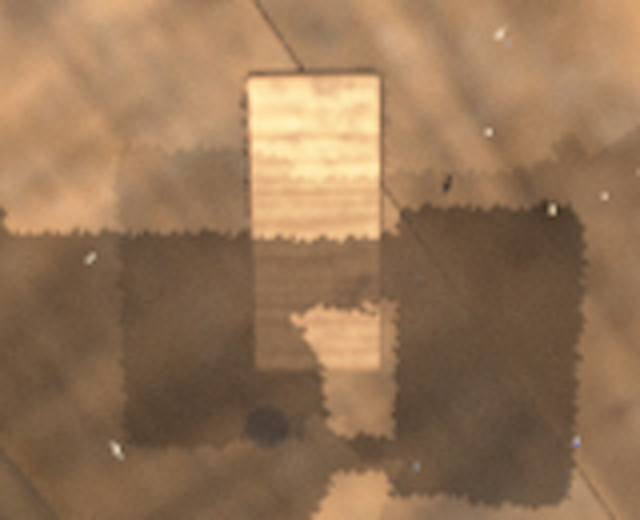

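```bash
python3 -m creep '[{"translation":[0.002,0.0005,0.035],"rot":[0,0,-1],"jaw":0.055},{"translation":[0,0,0.035],"rot":[0,0,0],"jaw":0.055},{"translation":[0,0,0.035],"rot":[0,0,0],"jaw":0.055},{"translation":[0,0,0.03],"rot":[0,0,0],"jaw":0.055},{"translation":[0,0,0.02],"rot":[0,0,0],"jaw":0.055},{"translation":[0,0,0.007],"rot":[0,0,0],"jaw":0.05},{"translation":[0,0,0],"rot":[0,0,0],"jaw":0.02},{"translation":[0,0,0],"rot":[0,0,0],"jaw":0.02},{"translation":[0,0,0],"rot":[0,0,0],"jaw":0.02},{"translation":[0,0,0],"rot":[0,0,0],"jaw":0.02},{"translation":[0,0,0],"rot":[0,0,0],"jaw":0.02}]' 15
```

```text
clock: 4.53
position: [0.462, 0.2382, 0.0203]
ee_rot: [-2.769, -1.482, -0.005]
force: [-1.6, 0.1, 8.5]
width: 0.323
```

```bash
python3 -m creep '[{"translation":[0,0,-0.005],"rot":[0,0,0],"jaw":0.02},{"translation":[0,0,0],"rot":[0,0,0],"jaw":0.02},{"translation":[0,0,0],"rot":[0,0,0],"jaw":0.02}]'
python3 - <<'E'
from h import *
s,ci=snap('wrist','w2')
E
```

```text
clock: 4.78
position: [0.4612, 0.2378, 0.0244]
ee_rot: [-2.77, -1.482, -0.002]
force: [0.6, 0.3, -0.2]
width: 0.326
t 4.7833 pos [0.4612 0.2378 0.0244] tool x yaw 56.3 zaxis [ 9.e-04  8.e-04 -1.e+00] F [ 0.6   0.29 -0.17] w 0.3258939225769932
```

View pics/w2.png

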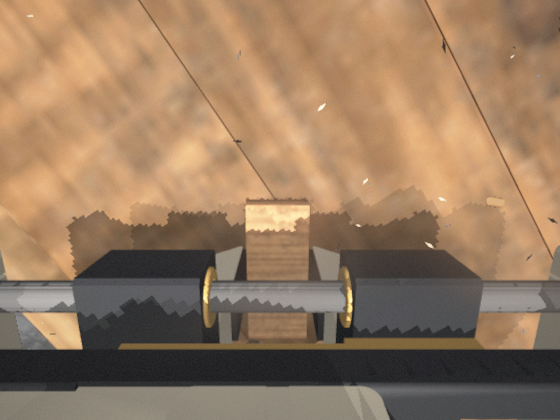

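```bash
python3 -m creep '[{"translation":[0,0,-0.032],"rot":[0,0,-7],"jaw":0.02},{"translation":[0,0,-0.032],"rot":[0,0,-7],"jaw":0.02},{"translation":[0,0,-0.032],"rot":[0,0,-7],"jaw":0.02},{"translation":[0,0,-0.032],"rot":[0,0,-7],"jaw":0.02},{"translation":[0,0,0],"rot":[0,0,-7],"jaw":0.02},{"translation":[0,0,0],"rot":[0,0,-7],"jaw":0.02}]'
python3 -m creep '[{"translation":[-0.036,0.0088,0],"rot":[0,0,0],"jaw":0.02},{"translation":[-0.036,0.0088,0],"rot":[0,0,0],"jaw":0.02},{"translation":[-0.036,0.0088,0],"rot":[0,0,0],"jaw":0.02},{"translation":[-0.036,0.0088,0],"rot":[0,0,0],"jaw":0.02},{"translation":[-0.036,0.0088,0],"rot":[0,0,0],"jaw":0.02},{"translation":[-0.036,0.0088,0],"rot":[0,0,0],"jaw":0.02},{"translation":[-0.036,0.0088,0],"rot":[0,0,0],"jaw":0.02},{"translation":[-0.036,0.0088,0],"rot":[0,0,0],"jaw":0.02},{"translation":[-0.036,0.0088,0],"rot":[0,0,0],"jaw":0.02},{"translation":[0,0,0],"rot":[0,0,0],"jaw":0.02},{"translation":[0,0,0],"rot":[0,0,0],"jaw":0.02}]'
python3 - <<'E'
from h import *
from cell import optics
s,ci=snap('wrist','w3')
for t in ['jaw_face','bar_mid','bed']:
    r=optics.pinpoint('wrist',t);print(t,[(x['location'],x['score'],ray(ci,x['location'],{'jaw_face':.03,'bed':.03,'bar_mid':.084}[t]).round(4)) for x in r[:2]])
snap('top','t3')
E
```

```text
clock: 5.33
position: [0.462, 0.2382, 0.1539]
ee_rot: [2.047, 2.382, 0.007]
force: [0.3, -0.8, -0.8]
width: 0.323
clock: 6.25
position: [0.586, -0.0748, 0.1514]
ee_rot: [2.06, 2.371, -0.002]
force: [-0.9, 0.4, 0.7]
width: 0.323
t 6.25 pos [ 0.586  -0.0748  0.1514] tool x yaw 98.01 zaxis [-3.0e-04 -1.2e-03 -1.0e+00] F [-0.91  0.39  0.65] w 0.3227638846490572
jaw_face [([307.3, 117.8], 0.7, array([0.5973, 0.0015, 0.03  ])), ([291.9, 163.6], 0.38, array([ 0.5911, -0.0336,  0.03  ]))]
bar_mid [([346.9, 30.5], 0.61, array([0.6072, 0.0496, 0.084 ]))]
bed [([292.6, 169.0], 0.7, array([ 0.5923, -0.0377,  0.03  ]))]
t 6.45 pos [ 0.5856 -0.0698  0.1515] tool x yaw 98.42 zaxis [-7.e-04  9.e-04 -1.e+00] F [ 0.4   0.45 -0.8 ] w 0.3258845455599784
```

View pics/w3.png

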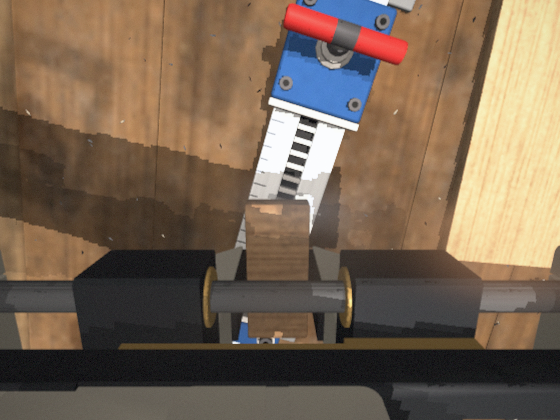

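Run:
```python
import cv2
im=cv2.imread('pics/w3.png')[0:260,220:420];cv2.imwrite('pics/w3z.png',cv2.resize(im,None,fx=3,fy=3,interpolation=cv2.INTER_CUBIC)[:600] if 0 else cv2.resize(im,(460,598),interpolation=cv2.INTER_CUBIC))
im=cv2.imread('pics/t3.png')[150:260,220:380];cv2.imwrite('pics/t3z.png',cv2.resize(im,None,fx=4,fy=4,interpolation=cv2.INTER_CUBIC))
```

```text
(no output)
```

View pics/w3z.png

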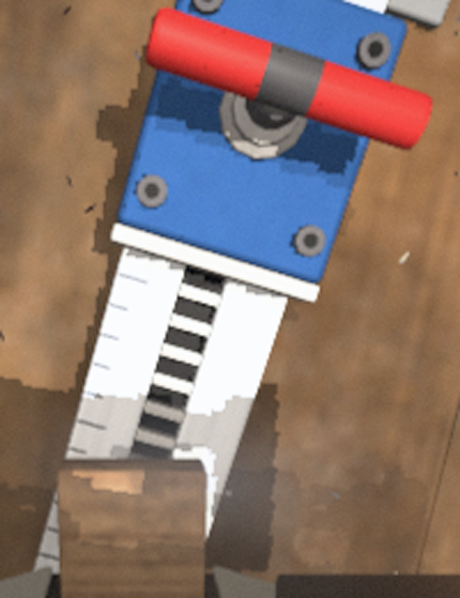

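View pics/t3z.png

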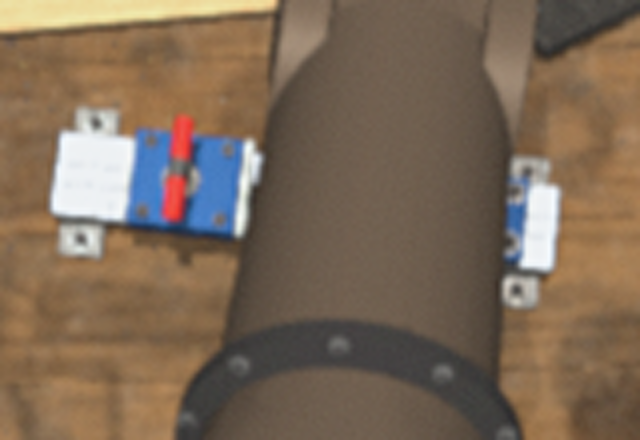

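Run:
```python
from h import *
import json
ci=json.load(open('pics/w3.json'))
f=lambda p:(220+p[0]/2.3-.28,p[1]/2.3-.28)
def S(n,p,h):
    P=np.array([ray(ci,f(q),h) for q in p]);d=P[1]-P[0];print(n,P[:,:2].round(4).tolist(),P.mean(0)[:2].round(4),'yaw',np.degrees(np.arctan2(d[1],d[0])).round(2),np.linalg.norm(d).round(4))
S('jawtop',[(114,226),(319,285)],.052)
S('bed left',[(38,570),(122,248)],.03)
S('bed right',[(207,535),(288,295)],.03)
S('bar ends',[(160,33),(424,125)],.09)
S('collar..',[(138,444),(204,270)],.03)
S('jaw left',[(119,222),(157,85)],.052)
S('jaw right',[(322,280),(407,22)],.052)
```

```text
jawtop [[0.5682, 0.0101], [0.6308, 0.0021]] [0.5995 0.0061] yaw -7.31 0.0632
bed left [[0.5561, -0.1079], [0.5709, 0.0052]] [ 0.5635 -0.0514] yaw 82.55 0.114
bed right [[0.6138, -0.0865], [0.6264, -0.0018]] [ 0.6201 -0.0442] yaw 81.49 0.0857
bar ends [[0.5742, 0.0516], [0.6396, 0.0409]] [0.6069 0.0463] yaw -9.29 0.0662
collar.. [[0.585, -0.0576], [0.5981, 0.0021]] [ 0.5916 -0.0277] yaw 77.67 0.0611
jaw left [[0.5695, 0.0114], [0.5751, 0.0489]] [0.5723 0.0302] yaw 81.46 0.0379
jaw right [[0.6314, 0.0036], [0.6408, 0.074]] [0.6361 0.0388] yaw 82.43 0.071
```

```bash
python3 -m creep '[{"translation":[0,0,0],"rot":[0,0,7],"jaw":0.02},{"translation":[0,0,0],"rot":[0,0,7],"jaw":0.02},{"translation":[0,0.002,0.02],"rot":[0,0,2.2],"jaw":0.02},{"translation":[0,0,0.03],"rot":[0,0,0],"jaw":0.02},{"translation":[0,0,0.02],"rot":[0,0,0],"jaw":0.02},{"translation":[0,0,0.015],"rot":[0,0,0],"jaw":0.02},{"translation":[0,0,0.008],"rot":[0,0,0],"jaw":0.02},{"translation":[0,0,0],"rot":[0,0,0],"jaw":0.02},{"translation":[0,0,0],"rot":[0,0,0],"jaw":0.02}]'
python3 - <<'E'
from h import *
s,ci=snap('wrist','w4')
E
```

```text
clock: 7.25
position: [0.5881, -0.0713, 0.059]
ee_rot: [-2.368, -2.064, -0.0]
force: [0.4, -0.1, -0.6]
width: 0.323
t 7.25 pos [ 0.5881 -0.0713  0.059 ] tool x yaw 82.14 zaxis [-1.e-04  2.e-04 -1.e+00] F [ 0.38 -0.05 -0.58] w 0.3229563148399095
```

View pics/w4.png

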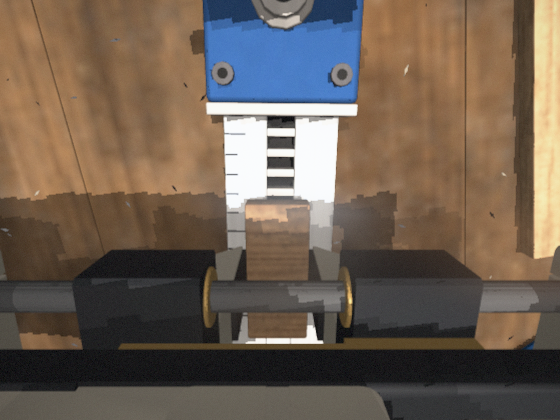

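```bash
python3 -m creep '[{"translation":[0,0.001,0.004],"rot":[0,0,0],"jaw":0.02},{"translation":[0,0,0.002],"rot":[0,0,0],"jaw":0.02},{"translation":[0,0,0.001],"rot":[0,0,0],"jaw":0.02},{"translation":[0,0,0],"rot":[0,0,0],"jaw":0.02}]'
python3 -m creep '[{"translation":[0,0,0.001],"rot":[0,0,0],"jaw":0.02},{"translation":[0,0,0],"rot":[0,0,0],"jaw":0.02}]'
```

```text
clock: 7.63
position: [0.589, -0.072, 0.0518]
ee_rot: [2.369, 2.063, 0.0]
force: [0.5, -0.2, -0.8]
width: 0.323
clock: 7.8
position: [0.589, -0.0721, 0.0507]
ee_rot: [2.369, 2.063, 0.0]
force: [-1.1, -0.0, -0.1]
width: 0.32
```

```bash
python3 -m creep '[{"translation":[0,0,0.001],"rot":[0,0,0],"jaw":0.02},{"translation":[0,0,0],"rot":[0,0,0],"jaw":0.02}]'
python3 -m creep '[{"translation":[0,0,0.001],"rot":[0,0,0],"jaw":0.02},{"translation":[0,0,0],"rot":[0,0,0],"jaw":0.02}]'
```

```text
clock: 7.97
position: [0.589, -0.0721, 0.0503]
ee_rot: [-2.37, -2.063, -0.001]
force: [-1.9, -0.3, 6.2]
width: 0.321
clock: 8.13
position: [0.5891, -0.0721, 0.0498]
ee_rot: [-2.37, -2.063, -0.001]
force: [-5.0, 1.0, 13.4]
width: 0.326
```

```bash
python3 -m creep '[{"translation":[0,0,-0.0015],"rot":[0,0,0],"jaw":0.05},{"translation":[0,0,0],"rot":[0,0,0],"jaw":0.055},{"translation":[0,0,0],"rot":[0,0,0],"jaw":0.055},{"translation":[0,0,-0.01],"rot":[0,0,0],"jaw":0.055},{"translation":[0,0,-0.03],"rot":[0,0,0],"jaw":0.055},{"translation":[0,0,-0.04],"rot":[0,0,0],"jaw":0.055},{"translation":[0,0,-0.04],"rot":[0,0,0],"jaw":0.055},{"translation":[0,0,0],"rot":[0,0,0],"jaw":0.055}]'
python3 - <<'E'
from h import *
s,ci=snap('wrist','w5')
E
```

```text
clock: 8.8
position: [0.5929, -0.0732, 0.1783]
ee_rot: [2.364, 2.057, 0.013]
force: [1.2, -1.0, 0.7]
width: 0.601
t 8.8 pos [ 0.5929 -0.0732  0.1783] tool x yaw 82.04 zaxis [ 1.110e-02 -4.000e-04 -9.999e-01] F [ 1.25 -0.95  0.66] w 0.6011745118141877
```

View pics/w5.png

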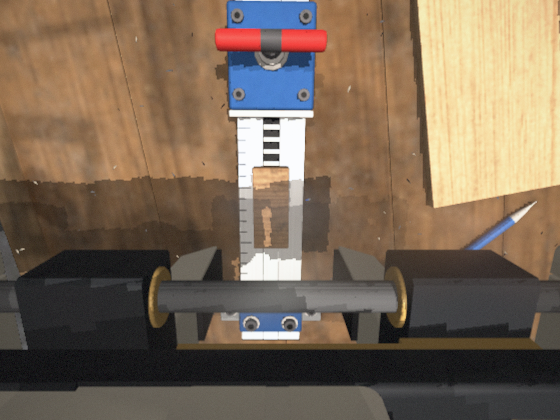

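Run:
```python
from h import *
import json
ci=json.load(open('pics/w5.json'))
for h in(.084,.09):
    P=np.array([ray(ci,p,h) for p in[(217,40),(327,41)]]);print(h,P.round(4).tolist(),P.mean(0).round(4),np.linalg.norm(P[1]-P[0]))
P=np.array([ray(ci,p,.052) for p in[(229,114.5),(313.5,114.5)]]);print('face',P.round(4).tolist(),P.mean(0).round(4),np.linalg.norm(P[1]-P[0]))
P=np.array([ray(ci,p,.042) for p in[(253,167),(289,167),(254,248),(289,248)]]);print('blank',P.round(4).tolist(),P.mean(0).round(4))
```

```text
0.084 [[0.5722, 0.0519, 0.084], [0.641, 0.0418, 0.084]] [0.6066 0.0469 0.084 ] 0.06954563685917686
0.09 [[0.5729, 0.0505, 0.09], [0.64, 0.0407, 0.09]] [0.6064 0.0456 0.09  ] 0.06779267911889762
face [[0.568, 0.0076, 0.052], [0.6312, -0.0013, 0.052]] [0.5996 0.0031 0.052 ] 0.06384737945696257
blank [[0.5789, -0.0352, 0.042], [0.608, -0.0393, 0.042], [0.5688, -0.1046, 0.042], [0.5989, -0.1089, 0.042]] [ 0.5887 -0.072   0.042 ]
```

```bash
python3 -m creep '[{"translation":[0.03,0,0],"rot":[0,0,0],"jaw":0.055},{"translation":[0.03,0,0],"rot":[0,0,0],"jaw":0.055},{"translation":[0.03,0,0],"rot":[0,0,0],"jaw":0.055},{"translation":[0.03,0,0],"rot":[0,0,0],"jaw":0.055},{"translation":[0,0,0],"rot":[0,0,7],"jaw":0.05},{"translation":[0,0,0],"rot":[0,0,7],"jaw":0.05},{"translation":[0,0,0],"rot":[0,0,7],"jaw":0.05},{"translation":[0,0,0],"rot":[0,0,7],"jaw":0.05},{"translation":[0,0,0],"rot":[0,0,7],"jaw":0.05},{"translation":[0,0,0],"rot":[0,0,7],"jaw":0.05},{"translation":[0,0,0],"rot":[0,0,7],"jaw":0.05},{"translation":[0,0,0],"rot":[0,0,7],"jaw":0.05}]'
python3 -m creep '[{"translation":[0,0,0],"rot":[0,0,7],"jaw":0.05},{"translation":[0,0,0],"rot":[0,0,7],"jaw":0.05},{"translation":[0,0,0],"rot":[0,0,7],"jaw":0.05},{"translation":[0,0,0],"rot":[0,0,7],"jaw":0.05},{"translation":[0,0,0],"rot":[0,0,6],"jaw":0.05},{"translation":[0,0,0],"rot":[0,0,0],"jaw":0.05},{"translation":[0,0,0],"rot":[0,0,0],"jaw":0.05}]'
python3 - <<'E'
from h import *
from cell import optics
s,ci=snap('wrist','w6')
r=optics.pinpoint('wrist','bar_mid');print([(x['location'],x['score'],ray(ci,x['location'],.087)) for x in r])
E
```

```text
clock: 9.85
position: [0.6049, 0.0468, 0.1697]
ee_rot: [-3.063, -0.7, 0.002]
force: [0.4, -0.1, -0.6]
width: 0.545
clock: 10.43
position: [0.6051, 0.0469, 0.1697]
ee_rot: [3.134, -0.211, -0.002]
force: [-0.1, 1.3, -0.1]
width: 0.542
t 10.4333 pos [0.6051 0.0469 0.1697] tool x yaw -7.71 zaxis [-1.1e-03 -6.0e-04 -1.0e+00] F [-0.14  1.33 -0.13] w 0.5422960546069819
[([277.4, 224.9], 0.96, array([0.60529845, 0.04811773, 0.087     ])), ([374.9, 206.3], 0.62, array([ 0.60944048, -0.01924348,  0.087     ]))]
```

View pics/w6.png

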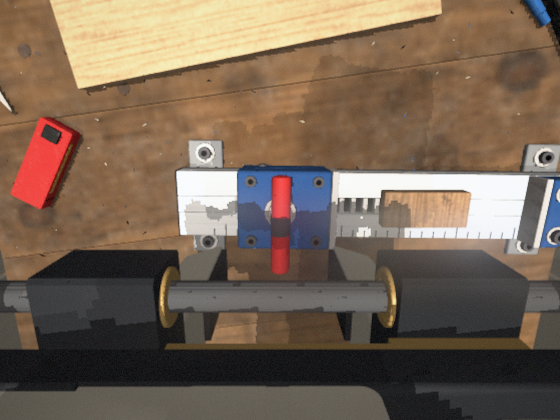

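```bash
python3 -m creep '[{"translation":[0.001,0,0.03],"rot":[0,0,0],"jaw":0.04},{"translation":[0,0,0.025],"rot":[0,0,0],"jaw":0.04},{"translation":[0,0,0.016],"rot":[0,0,0],"jaw":0.04},{"translation":[0,0,0.008],"rot":[0,0,0],"jaw":0.035},{"translation":[0,0,0.004],"rot":[0,0,0],"jaw":0.03},{"translation":[0,0,0],"rot":[0,0,0],"jaw":0.022},{"translation":[0,0,0],"rot":[0,0,0],"jaw":0.018},{"translation":[0,0,0],"rot":[0,0,0],"jaw":0.016}]' 8
python3 - <<'E'
from h import *
s,ci=snap('wrist','w7')
E
```

```text
clock: 11.2
position: [0.6073, 0.0466, 0.0884]
ee_rot: [-3.134, 0.216, -0.003]
force: [-0.2, 0.2, 0.8]
width: 0.186
t 11.2 pos [0.6073 0.0466 0.0884] tool x yaw -7.89 zaxis [ 1.8e-03  3.0e-04 -1.0e+00] F [-0.16  0.16  0.81] w 0.186311957705215
```

View pics/w7.png

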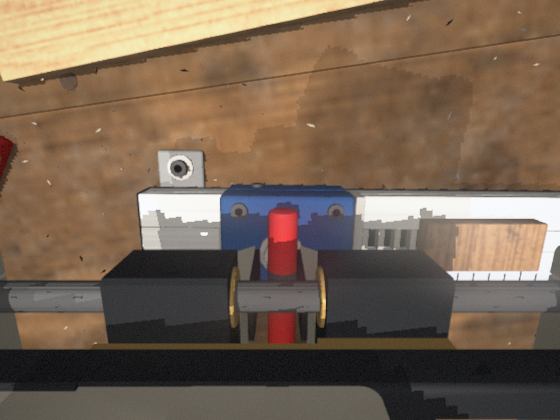

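```bash
python3 -m creep '[{"translation":[0,0,0],"rot":[0,0,0],"jaw":0.008},{"translation":[0,0,0],"rot":[0,0,0],"jaw":0.006},{"translation":[0,0,0],"rot":[0,0,0],"jaw":0.006}]' 8
python3 -m creep '[{"translation":[0,0,0],"rot":[0,0,0],"jaw":0.004},{"translation":[0,0,0],"rot":[0,0,0],"jaw":0.004}]' 30
```

```text
clock: 11.5
position: [0.6071, 0.0454, 0.088]
ee_rot: [3.133, -0.218, 0.003]
force: [0.3, -4.9, 2.6]
width: 0.14
clock: 11.67
position: [0.6072, 0.0455, 0.0879]
ee_rot: [3.133, -0.218, 0.003]
force: [-0.2, -5.7, 2.8]
width: 0.136
```

```bash
python3 -m creep '[{"translation":[0,0.001,-0.002],"rot":[0,0,0],"jaw":0.004},{"translation":[0,0,-0.002],"rot":[0,0,0],"jaw":0.004},{"translation":[0,0,0],"rot":[0,0,0],"jaw":0.004}]'
python3 -m creep '[{"translation":[0,0,-0.002],"rot":[0,0,0],"jaw":0.004},{"translation":[0,0,0],"rot":[0,0,0],"jaw":0.004}]'
```

```text
clock: 11.92
position: [0.6071, 0.0455, 0.0915]
ee_rot: [3.134, -0.217, 0.002]
force: [4.7, -3.8, -6.2]
width: 0.129
clock: 12.08
position: [0.607, 0.0455, 0.0934]
ee_rot: [3.134, -0.217, 0.002]
force: [5.4, -2.9, -6.6]
width: 0.13
```

```bash
python3 -m creep '[{"translation":[0.001,0,-0.001],"rot":[0,0,0],"jaw":0.004},{"translation":[0,0,0],"rot":[0,0,0],"jaw":0.004}]'
python3 -m creep '[{"translation":[0,0,-0.001],"rot":[0,0,0],"jaw":0.004},{"translation":[0,0,0],"rot":[0,0,0],"jaw":0.004}]'
python3 -m creep '[{"translation":[0,0,-0.001],"rot":[0,0,0],"jaw":0.004},{"translation":[0,0,0],"rot":[0,0,0],"jaw":0.004}]'
```

```text
clock: 12.25
position: [0.6071, 0.0455, 0.0939]
ee_rot: [3.134, -0.217, -0.001]
force: [2.1, -3.0, -6.2]
width: 0.135
clock: 12.42
position: [0.6071, 0.0456, 0.0951]
ee_rot: [3.134, -0.217, -0.001]
force: [2.1, -4.0, -6.8]
width: 0.13
clock: 12.58
position: [0.6071, 0.0456, 0.0959]
ee_rot: [3.134, -0.217, -0.001]
force: [3.2, -3.0, -11.6]
width: 0.129
```

```bash
python3 -m creep '[{"translation":[0,0,0.0015],"rot":[0,0,0],"jaw":0.004},{"translation":[0,0.002,0],"rot":[0,0,0],"jaw":0.004},{"translation":[0,0.004,0],"rot":[0,0,0],"jaw":0.004},{"translation":[0,0.004,0],"rot":[0,0,0],"jaw":0.004},{"translation":[0,0.004,0],"rot":[0,0,0],"jaw":0.004}]'
python3 -m creep '[{"translation":[0,0.004,0],"rot":[0,0,0],"jaw":0.004},{"translation":[0,0.004,0],"rot":[0,0,0],"jaw":0.004},{"translation":[0,0.004,0],"rot":[0,0,0],"jaw":0.004},{"translation":[0,0.004,0],"rot":[0,0,0],"jaw":0.004},{"translation":[0,0.004,0],"rot":[0,0,0],"jaw":0.004}]'
```

```text
clock: 13.0
position: [0.6052, 0.0324, 0.0947]
ee_rot: [-3.133, 0.215, 0.001]
force: [1.8, 3.5, -7.5]
width: 0.131
clock: 13.42
position: [0.6021, 0.0115, 0.0946]
ee_rot: [-3.134, 0.217, 0.002]
force: [-0.6, 3.8, -7.8]
width: 0.13
```

```bash
python3 -m creep '[{"translation":[0,0.002,0],"rot":[0,0,0],"jaw":0.004},{"translation":[0,0.002,0],"rot":[0,0,0],"jaw":0.004},{"translation":[0,0.002,0],"rot":[0,0,0],"jaw":0.004},{"translation":[0,0.002,0],"rot":[0,0,0],"jaw":0.004},{"translation":[0,0.002,0],"rot":[0,0,0],"jaw":0.004},{"translation":[0,0.003,0],"rot":[0,0,0],"jaw":0.004},{"translation":[0,0.003,0],"rot":[0,0,0],"jaw":0.004},{"translation":[0,0.003,0],"rot":[0,0,0],"jaw":0.004},{"translation":[0,0.003,0],"rot":[0,0,0],"jaw":0.004},{"translation":[0,0.003,0],"rot":[0,0,0],"jaw":0.004},{"translation":[0,0.003,0],"rot":[0,0,0],"jaw":0.004},{"translation":[0,0.003,0],"rot":[0,0,0],"jaw":0.004}]'
python3 - <<'E'
from h import *
s,ci=snap('wrist','w8')
E
```

```text
clock: 14.42
position: [0.5977, -0.0188, 0.0944]
ee_rot: [-3.134, 0.216, 0.002]
force: [-3.5, 3.8, -6.5]
width: 0.131
t 14.4167 pos [ 0.5977 -0.0188  0.0944] tool x yaw -7.9 zaxis [-1.5e-03  4.0e-04 -1.0e+00] F [-3.52  3.82 -6.5 ] w 0.13120311784152308
```

View pics/w8.png

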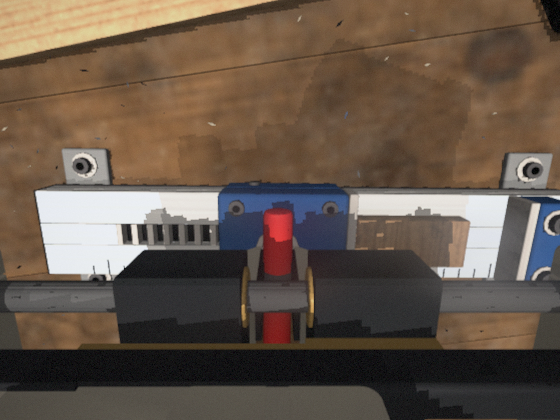

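```bash
python3 -m creep '[{"translation":[-0.0007,0.003,0],"rot":[0,0,0],"jaw":0.004},{"translation":[0,0.003,0],"rot":[0,0,0],"jaw":0.004},{"translation":[0,0.003,0],"rot":[0,0,0],"jaw":0.004},{"translation":[0,0.003,0],"rot":[0,0,0],"jaw":0.004},{"translation":[0,0.003,0],"rot":[0,0,0],"jaw":0.004},{"translation":[0,0.002,0],"rot":[0,0,0],"jaw":0.004},{"translation":[0,0.001,0],"rot":[0,0,0],"jaw":0.004}]'
python3 - <<'E'
from h import *
s,ci=snap('wrist','w9')
E
```

```text
clock: 15.05
position: [0.5949, -0.0372, 0.0947]
ee_rot: [3.134, -0.218, -0.001]
force: [-2.5, 4.2, -7.8]
width: 0.13
t 15.05 pos [ 0.5949 -0.0372  0.0947] tool x yaw -7.94 zaxis [-4.e-04 -1.e-04 -1.e+00] F [-2.5   4.17 -7.78] w 0.13018487156341002
```

View pics/w9.png

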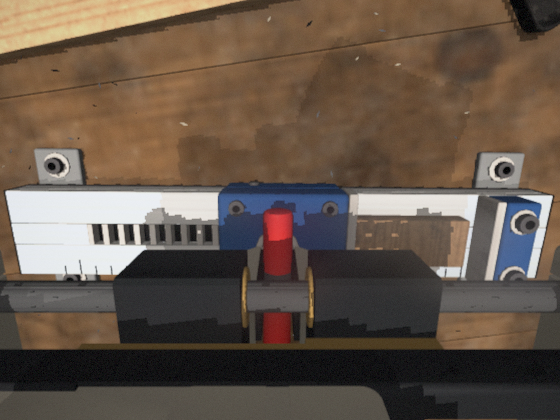

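```bash
python3 -m creep '[{"translation":[-0.0003,0.0015,0],"rot":[0,0,0],"jaw":0.004},{"translation":[0,0.0015,0],"rot":[0,0,0],"jaw":0.004},{"translation":[0,0.0015,0],"rot":[0,0,0],"jaw":0.004},{"translation":[0,0.0015,0],"rot":[0,0,0],"jaw":0.004}]'
python3 -m creep '[{"translation":[0,0.001,0],"rot":[0,0,0],"jaw":0.004},{"translation":[0,0.001,0],"rot":[0,0,0],"jaw":0.004}]'
python3 -m creep '[{"translation":[0,0.001,0],"rot":[0,0,0],"jaw":0.004},{"translation":[0,0.001,0],"rot":[0,0,0],"jaw":0.004}]'
```

```text
clock: 15.43
position: [0.5941, -0.0425, 0.0947]
ee_rot: [-3.134, 0.216, -0.0]
force: [-2.9, 3.1, -8.0]
width: 0.133
clock: 15.6
position: [0.5938, -0.0445, 0.0947]
ee_rot: [-3.134, 0.217, 0.0]
force: [-2.8, 3.4, -6.5]
width: 0.133
clock: 15.77
position: [0.5936, -0.0459, 0.0947]
ee_rot: [-3.133, 0.216, 0.0]
force: [-2.3, 6.9, -7.0]
width: 0.13
```

```bash
python3 -m creep '[{"translation":[0,0,0],"rot":[0,0,0],"jaw":0.004}]'
python3 -m creep '[{"translation":[0,0.0007,0],"rot":[0,0,0],"jaw":0.004},{"translation":[0,0,0],"rot":[0,0,0],"jaw":0.004}]'
```

```text
clock: 15.85
position: [0.5936, -0.0459, 0.0947]
ee_rot: [-3.133, 0.216, 0.0]
force: [-2.8, 4.5, -7.3]
width: 0.13
clock: 16.02
position: [0.5936, -0.0459, 0.0947]
ee_rot: [-3.133, 0.215, 0.0]
force: [-2.8, 7.7, -6.7]
width: 0.13
```

```bash
python3 -m creep '[{"translation":[0,0.001,0],"rot":[0,0,0],"jaw":0.004},{"translation":[0,0,0],"rot":[0,0,0],"jaw":0.004},{"translation":[0,0,0],"rot":[0,0,0],"jaw":0.004}]'
python3 -m creep '[{"translation":[0,0,0],"rot":[0,0,0],"jaw":0.004},{"translation":[0,0,0],"rot":[0,0,0],"jaw":0.004}]'
python3 - <<'E'
from h import *
s,ci=snap('wrist','w10')
E
```

```text
clock: 16.27
position: [0.5936, -0.046, 0.0946]
ee_rot: [-3.132, 0.214, 0.0]
force: [-1.9, 9.2, -6.8]
width: 0.129
clock: 16.43
position: [0.5936, -0.046, 0.0946]
ee_rot: [-3.132, 0.214, 0.0]
force: [-0.8, 10.5, -7.0]
width: 0.132
t 16.4333 pos [ 0.5936 -0.046   0.0946] tool x yaw -7.81 zaxis [-0.      0.0025 -1.    ] F [-0.79 10.47 -6.97] w 0.1319453708648806
```

View pics/w10.png

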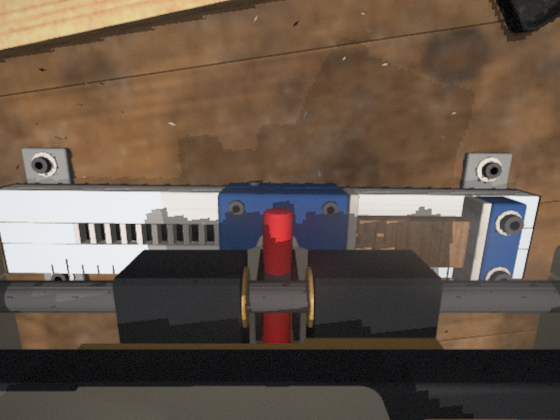

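```bash
python3 -m creep '[{"translation":[0,0.0006,0],"rot":[0,0,0],"jaw":0.004},{"translation":[0,0,0],"rot":[0,0,0],"jaw":0.004},{"translation":[0,0,0],"rot":[0,0,0],"jaw":0.004},{"translation":[0,0,0],"rot":[0,0,0],"jaw":0.004},{"translation":[0,0,0],"rot":[0,0,0],"jaw":0.004}]'
```

```text
clock: 16.9
position: [0.5936, -0.046, 0.0946]
ee_rot: [-3.131, 0.213, 0.0]
force: [-1.7, 10.7, -7.1]
width: 0.13
```

```bash
python3 -m creep '[{"translation":[0,-0.0015,0.002],"rot":[0,0,0],"jaw":0.004},{"translation":[0,0,0.002],"rot":[0,0,0],"jaw":0.004},{"translation":[0,0,0.001],"rot":[0,0,0],"jaw":0.004},{"translation":[0,0,0],"rot":[0,0,0],"jaw":0.004}]'
python3 -m creep '[{"translation":[0,0,0.001],"rot":[0,0,0],"jaw":0.004},{"translation":[0,0,0],"rot":[0,0,0],"jaw":0.004}]'
python3 -m creep '[{"translation":[0,0,0.001],"rot":[0,0,0],"jaw":0.004},{"translation":[0,0,0],"rot":[0,0,0],"jaw":0.004}]'
```

```text
clock: 17.23
position: [0.5936, -0.0459, 0.0895]
ee_rot: [-3.133, 0.215, 0.0]
force: [-1.8, 7.0, -6.4]
width: 0.127
clock: 17.4
position: [0.5936, -0.0459, 0.0887]
ee_rot: [-3.133, 0.215, 0.0]
force: [-3.1, 7.4, -6.4]
width: 0.132
clock: 17.57
position: [0.5937, -0.0459, 0.0884]
ee_rot: [-3.132, 0.215, -0.0]
force: [-6.5, 7.6, 3.0]
width: 0.132
```

```bash
python3 -m creep '[{"translation":[0,-0.001,0],"rot":[0,0,0],"jaw":0.004},{"translation":[0,-0.001,0],"rot":[0,0,0],"jaw":0.004}]'
python3 -m creep '[{"translation":[0,-0.001,0],"rot":[0,0,0],"jaw":0.004},{"translation":[0,0,0],"rot":[0,0,0],"jaw":0.004}]'
python3 -m creep '[{"translation":[0,-0.0007,0],"rot":[0,0,0],"jaw":0.004},{"translation":[0,0,0],"rot":[0,0,0],"jaw":0.004}]'
```

```text
clock: 17.73
position: [0.5937, -0.0458, 0.0885]
ee_rot: [3.134, -0.217, 0.001]
force: [-6.5, -0.8, 1.0]
width: 0.134
clock: 17.9
position: [0.5937, -0.0458, 0.0885]
ee_rot: [3.133, -0.218, 0.001]
force: [-6.1, 0.2, 0.3]
width: 0.132
clock: 18.07
position: [0.5937, -0.0457, 0.0885]
ee_rot: [3.132, -0.219, 0.001]
force: [-6.1, -1.4, 0.1]
width: 0.129
```

```bash
python3 -m creep '[{"translation":[-0.0008,-0.001,0],"rot":[0,0,0],"jaw":0.004},{"translation":[0,0,0],"rot":[0,0,0],"jaw":0.004}]'
python3 -m creep '[{"translation":[0,-0.0007,0],"rot":[0,0,0],"jaw":0.004},{"translation":[0,0,0],"rot":[0,0,0],"jaw":0.004}]'
python3 -m creep '[{"translation":[0,-0.0007,0],"rot":[0,0,0],"jaw":0.004},{"translation":[0,0,0],"rot":[0,0,0],"jaw":0.004}]'
```

```text
clock: 18.23
position: [0.5937, -0.0453, 0.0886]
ee_rot: [3.131, -0.22, 0.003]
force: [-3.2, -4.2, -1.3]
width: 0.13
clock: 18.4
position: [0.5938, -0.0447, 0.0885]
ee_rot: [3.131, -0.22, 0.003]
force: [-3.5, -4.8, -2.0]
width: 0.13
clock: 18.57
position: [0.5939, -0.044, 0.0885]
ee_rot: [3.131, -0.22, 0.003]
force: [-3.9, -4.5, -2.5]
width: 0.132
```

```bash
python3 -m creep '[{"translation":[0,-0.0007,0.0005],"rot":[0,0,0],"jaw":0.004},{"translation":[0,0,0],"rot":[0,0,0],"jaw":0.004}]'
python3 -m creep '[{"translation":[0,-0.0007,0],"rot":[0,0,0],"jaw":0.004},{"translation":[0,0,0],"rot":[0,0,0],"jaw":0.004}]'
python3 -m creep '[{"translation":[0,-0.0007,0],"rot":[0,0,0],"jaw":0.004},{"translation":[0,0,0],"rot":[0,0,0],"jaw":0.004}]'
```

```text
clock: 18.73
position: [0.5939, -0.0437, 0.0882]
ee_rot: [3.13, -0.22, 0.003]
force: [-4.4, -5.7, 0.2]
width: 0.133
clock: 18.9
position: [0.5941, -0.0424, 0.0879]
ee_rot: [3.131, -0.22, 0.003]
force: [-1.9, -2.6, -5.7]
width: 0.13
clock: 19.07
position: [0.5943, -0.0407, 0.0876]
ee_rot: [3.132, -0.218, 0.002]
force: [-2.5, -5.2, -4.0]
width: 0.127
```

```bash
python3 -m creep '[{"translation":[0,0,0.001],"rot":[0,0,0],"jaw":0.004},{"translation":[0,0,0],"rot":[0,0,0],"jaw":0.004}]'
python3 -m creep '[{"translation":[0,0,0.001],"rot":[0,0,0],"jaw":0.004},{"translation":[0,0,0],"rot":[0,0,0],"jaw":0.004}]'
```

```text
clock: 19.23
position: [0.5944, -0.0407, 0.0866]
ee_rot: [3.132, -0.218, 0.003]
force: [-1.9, -5.1, -4.5]
width: 0.13
clock: 19.4
position: [0.5943, -0.0407, 0.0856]
ee_rot: [3.132, -0.218, 0.003]
force: [-2.4, -5.2, -4.7]
width: 0.13
```

```bash
python3 -m creep '[{"translation":[0,0.0006,0.001],"rot":[0,0,0],"jaw":0.004},{"translation":[0,0,0.001],"rot":[0,0,0],"jaw":0.004},{"translation":[0,0,0],"rot":[0,0,0],"jaw":0.004}]'
python3 -m creep '[{"translation":[0,0,0.001],"rot":[0,0,0],"jaw":0.004},{"translation":[0,0,0],"rot":[0,0,0],"jaw":0.004}]'
python3 -m creep '[{"translation":[0,0,0.0007],"rot":[0,0,0],"jaw":0.004},{"translation":[0,0,0],"rot":[0,0,0],"jaw":0.004}]'
```

```text
clock: 19.65
position: [0.5944, -0.0407, 0.0835]
ee_rot: [3.133, -0.218, 0.003]
force: [-0.9, -4.9, -3.6]
width: 0.13
clock: 19.82
position: [0.5944, -0.0407, 0.0828]
ee_rot: [3.133, -0.218, 0.003]
force: [-1.6, -5.3, -1.2]
width: 0.131
clock: 19.98
position: [0.5944, -0.0407, 0.0826]
ee_rot: [3.133, -0.218, 0.003]
force: [-5.3, -4.0, 6.0]
width: 0.13
```

```bash
python3 -m creep '[{"translation":[0,-0.001,-0.0005],"rot":[0,0,0],"jaw":0.004},{"translation":[0,-0.0007,0],"rot":[0,0,0],"jaw":0.004},{"translation":[0,0,0],"rot":[0,0,0],"jaw":0.004}]'
python3 -m creep '[{"translation":[0,-0.001,0],"rot":[0,0,0],"jaw":0.004},{"translation":[0,0,0],"rot":[0,0,0],"jaw":0.004}]'
```

```text
clock: 20.23
position: [0.5944, -0.0405, 0.0827]
ee_rot: [3.131, -0.219, 0.003]
force: [-2.3, -9.0, -0.7]
width: 0.132
clock: 20.4
position: [0.5944, -0.0403, 0.0827]
ee_rot: [3.13, -0.22, 0.003]
force: [-2.7, -11.4, 0.4]
width: 0.129
```

```bash
python3 -m creep '[{"translation":[0,-0.0012,0],"rot":[0,0,0],"jaw":0.004},{"translation":[0,0,0],"rot":[0,0,0],"jaw":0.004},{"translation":[0,0,0],"rot":[0,0,0],"jaw":0.004},{"translation":[0,0,0],"rot":[0,0,0],"jaw":0.004},{"translation":[0,0,0],"rot":[0,0,0],"jaw":0.004}]'
```

```text
clock: 20.82
position: [0.5944, -0.0401, 0.0827]
ee_rot: [3.129, -0.221, 0.003]
force: [-3.4, -13.7, -1.2]
width: 0.132
```

```bash
python3 -m creep '[{"translation":[0,0.0015,0],"rot":[0,0,0],"jaw":0.004},{"translation":[0,0.001,0],"rot":[0,0,0],"jaw":0.004},{"translation":[0,0,0],"rot":[0,0,0],"jaw":0.03},{"translation":[0,0,0],"rot":[0,0,0],"jaw":0.04},{"translation":[0,0,0],"rot":[0,0,0],"jaw":0.04}]' 10
python3 -m creep '[{"translation":[0,0,-0.01],"rot":[0,0,0],"jaw":0.04},{"translation":[0,0,-0.02],"rot":[0,0,0],"jaw":0.04},{"translation":[0,0,-0.03],"rot":[0,0,0],"jaw":0.04},{"translation":[0,0,-0.03],"rot":[0,0,0],"jaw":0.04},{"translation":[0,0,0],"rot":[0,0,0],"jaw":0.04},{"translation":[0,0,0],"rot":[0,0,0],"jaw":0.04}]'
python3 - <<'E'
from h import *
s,ci=snap('wrist','w11')
snap('scene','s11')
E
```

```text
clock: 21.23
position: [0.5949, -0.0372, 0.0824]
ee_rot: [-3.133, 0.215, -0.003]
force: [0.8, 1.1, -0.6]
width: 0.303
clock: 21.73
position: [0.5954, -0.0379, 0.1745]
ee_rot: [-3.133, 0.216, -0.007]
force: [0.5, -0.1, -0.0]
width: 0.439
t 21.7333 pos [ 0.5954 -0.0379  0.1745] tool x yaw -7.87 zaxis [ 4.5e-03  8.0e-04 -1.0e+00] F [ 0.52 -0.08 -0.03] w 0.4393628638107846
t 21.7833 pos [ 0.5945 -0.0376  0.173 ] tool x yaw -7.86 zaxis [ 2.e-03  8.e-04 -1.e+00] F [-0.28  0.68 -0.07] w 0.4348154613944699
```

View pics/w11.png

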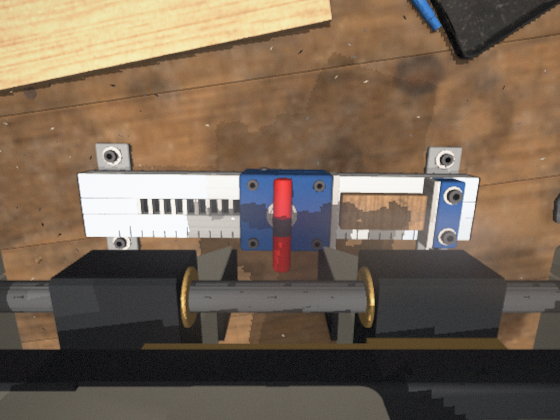

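View pics/s11.png

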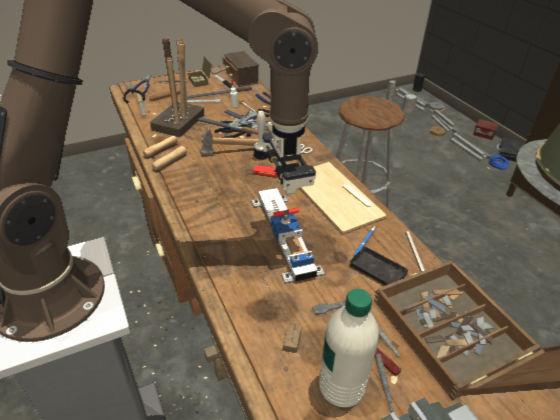

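Run:
```python
from h import *
import json
ci=json.load(open('pics/w11.json'))
u=np.array([.1392,.9903,0])
P=np.array([ray(ci,p,.042) for p in[(341,194),(425,194.5),(341,229),(426,228)]]);c=P.mean(0)
f=np.array([ray(ci,p,.052) for p in[(340,176),(340,249)]]).mean(0)
print(c.round(4),f.round(4),'dist',(f-c)@u, 'yaw',[np.degrees(np.arctan2(*(P[i]-P[i+1])[[1,0]])).round(1) for i in(0,2)])
for h in(.084,.09):
    B=np.array([ray(ci,p,h) for p in[(283,179),(282,272)]]);print(h,np.linalg.norm(B[1]-B[0]))
```

```text
[ 0.5809 -0.1233  0.042 ] [ 0.587 -0.086  0.052] dist 0.037745645863158934 yaw [np.float64(81.8), np.float64(82.8)]
0.084 0.06922670643580213
0.09 0.06745518474411144
```

```bash
python3 -c "
from cell import arm
print(arm.sign_off())"
```

```text
the job is handed in; nothing more can be done
None
```

The wooden block is trapped in the rail, and I handed the job in at about 21.8 s of the 54 s allowed. No verdict came back, so everything below is from my own readings.

**What I did**
- I laid the block lengthwise on the bed, then gripped the red bar and lifted it to about 12 mm.
- I slid the jaw until the block stopped against the end block. The wrist read about 10.5 N there for over 0.4 s, so I estimate 6–7 N on the wood after taking off jaw friction.
- The tooth first came down on a land. I eased the jaw back about 5 mm until it dropped into a notch.
- With the tooth down, I tugged the jaw away at up to 13.7 N and it held. I estimate about 10 N of that was on the tooth.
- I then let go and raised the gripper clear.

**Last checks**
- **Tooth:** it stopped 12.8 mm below the top stop and about 6 mm below the land level, both measured from the gripper height, so it is right down in the notch.
- **Block:** in the wrist picture it is square to the rail within about 1° and about 2 mm off the middle line.
- **Jaw to block:** the distance from jaw face to block middle reads about 38 mm in the picture. The jaw's travel back gives about 40–41 mm. They disagree by about 3 mm, but both are under 48 mm.
- **Contact:** the wrist force is about zero after release.
- **Other things:** I did not touch the cutter case, tamper or nail block, and they look unmoved in the scene picture.

**Unclear:** I tried to confirm the bar's height from its apparent length in the last picture, but that did not settle it either way. The tooth reading rests on the gripper height and forces alone.

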